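Restock the gravity-feed tin rack in the costume workshop

TASK

Restock the sloping tin rack with the two loose tins: put the round flat tin in the lane that already holds a round flat tin, and the square tin in the lane that already holds a square one. Load them from the high end: set each tin down on the upper part of its lane, lid up, and let go, so that it slides down by itself and comes to rest behind its match; do not drop it from a height or guide it down the lane. The tins already in the rack stay at the front lip, and the other things on the table stay where they are.

Things in the scene. Friction and masses are not known exactly. Their poses are not given: they have to be found in the camera images.
- deck: sloping deck of the gravity-feed rack, fixed, place and heading vary: 300 mm long, 245 wide, tilted 24 degrees, white liner so slick that a tin let go on it slides down by itself. Origin on the liner at the foot of the 18 mm front lip, mid-width, 34 mm above the table; x points up the slope to the open loading end (x = 300 mm, 156 mm above the table, nearest the robot), y across, z square out of the deck
- lane0 (a point): point on the liner on the centre line of the rack lane at deck y = -78.5 mm, 230 mm up the slope from the lip; axes as the deck. Lanes run straight down the slope; outer lanes are 81 mm wide, between a side flange and a wire guide, both 8 mm high above the liner
- lane1 (a point): point on the liner on the centre line of the rack lane at deck y = 0 mm, 230 mm up the slope from the lip; axes as the deck. The middle lane is 74 mm wide between wire guides 5 mm thick, at deck y = -38.5 and +38.5 mm, tops 8 mm above the liner
- lane2 (a point): point on the liner on the centre line of the rack lane at deck y = +78.5 mm, 230 mm up the slope from the lip; axes as the deck. An outer lane, 81 mm wide
- round_tin: plain aluminium screw-lid tin, round and flat, 56 mm across, 30 mm high, about 130 g, standing on the table to the robot's left, to be loaded; origin at the centre of its underside, z up through the lid
- square_tin: plain aluminium hinged-lid tin, square, 52 x 52 mm, 34 mm high, edges rounded 3 mm, about 150 g, standing on the table to the robot's left, to be loaded; x and y square to its sides, any heading; origin at the centre of its underside, z up through the lid
- round_stock: the round tin already in the rack: plain aluminium screw-lid tin, round and flat, 56 mm across, 30 mm high; it rests against the lip in one of the three lanes (which one differs), tilted with the deck; origin at the centre of its underside, z square to the deck, up through the lid
- square_stock: the square tin already in the rack: plain aluminium hinged-lid tin, square, 52 x 52 mm, 34 mm high, edges rounded 3 mm; it rests against the lip in another lane, tilted with the deck; origin at the centre of its underside, z square to the deck, up through the lid
- tall_stock: the tall tin already in the rack: plain aluminium, round, 48 mm across, 56 mm high; it rests against the lip in the remaining lane; nothing is to be added to it; origin at the centre of its underside, z square to the deck, up through the lid
- small_spool: bystander: small wooden thread spool standing between the two loose tins, 26 mm across, 34 mm high; origin at its underside
- cone_a: bystander: dark thread cone standing on the table, 58 mm across, 118 mm high; origin at its underside
- cone_b: bystander: red thread cone standing on the table, 58 mm across, 118 mm high; origin at its underside
- weight: bystander: iron pattern weight, a 68 mm disc 16 mm thick with a wooden knob, 38 mm high in all; origin at its underside
- shears: bystander: pair of shears lying flat to the robot's left, about 205 mm long along its x, 80 mm wide, 11 mm high; origin at the pivot
- spray_can: bystander: white spray can, 66 mm across, 210 mm high, to the robot's right; origin at its underside
- glue_bottle: bystander: white glue bottle, 48 mm across, 130 mm high, to the robot's right; origin at its underside
Mind the look-alikes: they are no part of the job. Leave any blue look-alike of the round_tin alone.

How it is judged:
At the end, for the whole second after the job is handed in: Each loose tin lies flat, lid up, on the deck behind its match (centres under 62 mm apart for the round pair, 66 mm for the square), its centre 50 to 120 mm from the lip; the three stock tins lie flat with centres within 38 mm of the lip; all at rest (z of round_tin in the frame of deck between -0.004 and 0.005 m and angle between the z axis of each of round_tin, square_tin, round_stock, square_stock, tall_stock and the z axis of deck, either way round below 0.1 rad and linear speed of each of round_tin, square_tin, round_stock, square_stock, tall_stock below 0.01 m/s and distance between round_tin and round_stock below 0.062 m and x of round_tin in the frame of deck between 0.05 and 0.12 m and z of square_tin in the frame of deck between -0.004 and 0.005 m and distance between square_tin and square_stock below 0.066 m and x of square_tin in the frame of deck between 0.05 and 0.12 m and z of round_stock in the frame of deck between -0.004 and 0.005 m and x of each of round_stock, square_stock, tall_stock in the frame of deck below 0.038 m and z of square_stock in the frame of deck between -0.004 and 0.005 m and z of tall_stock in the frame of deck between -0.004 and 0.005 m); the robot touches nothing.
It fails at once if the robot touches a loose tin in the lower half of the rack (tin centre less than 140 mm from the lip along the deck) ((x of round_tin in the frame of deck between -0.03 and 0.14 m and y of round_tin in the frame of deck between -0.13 and 0.13 m and z of round_tin in the frame of deck below 0.05 m and contact force between any of the fingers, the arm and round_tin above 0.3 N) or (x of square_tin in the frame of deck between -0.03 and 0.14 m and y of square_tin in the frame of deck between -0.13 and 0.13 m and z of square_tin in the frame of deck below 0.05 m and contact force between any of the fingers, the arm and square_tin above 0.3 N)).
It fails at once if a loose tin is dropped onto the rack from more than 30 mm above the deck ((x of round_tin in the frame of deck between -0.03 and 0.33 m and y of round_tin in the frame of deck between -0.13 and 0.13 m and z of round_tin in the frame of deck above 0.03 m and contact force between anything else and round_tin below 0.01 N) or (x of square_tin in the frame of deck between -0.03 and 0.33 m and y of square_tin in the frame of deck between -0.13 and 0.13 m and z of square_tin in the frame of deck above 0.03 m and contact force between anything else and square_tin below 0.01 N)).
It fails at once if a bystander on the table is moved more than 30 mm (distance of any of cone_a, cone_b, small_spool, weight, shears, spray_can, glue_bottle from where it was at the start of the episode above 0.03 m).
It also fails if it takes over 54 s, if anything falls off the work surface, if the arm or the gripper's body presses on something with over 40 N, if the wrist force passes 120 N, or if a joint passes its speed limit or range.

ROBOT

A 6-joint arm with a two-finger parallel gripper is mounted at the origin on the work surface. World frame = base frame: x ahead of the robot, y to its left, z up, the work surface at z = 0. Lengths are in m, angles in rad, forces in N, time in s.
With the tool pointing down it reaches from about 0.3 to 0.775 m from the base axis. Payload 14.6 kg.
Tool frame: the origin (TCP) lies at the centre of the arm's flange, where the gripper is bolted on; the fingertips stand 199 mm ahead of it and the grasp point (between the pads) lies 180 mm ahead of it; z points along the fingers, y is the line along which they close (so a half turn about z gives the same grasp; the last joint's range is limited). The gripper opens to 94 mm and grips with 3 to 60 N. Pads are 16 mm wide; open, the fingers measure 119 mm over their backs; the gripper's body (75 mm by 177 mm) begins 78 mm behind the grasp point.
Start: joints at [-0.067, 0.3, 1.521, -0, 1.321, -0.067], TCP at [0.55, -0, 0.405] pointing down, gripper open.
Joint ranges: [-3.03, 3.03], [-0.79, 2.21], [0.23, 2.52], [-1.04, 4.18], [0, 3.07], [-2.55, 2.55]. Speed limits (rad/s): [2.22, 2.22, 2.57, 3.14, 3.14, 3.14].

INTERFACE

Orientations are given as [roll, pitch, yaw] about the fixed x, y, z axes, in that order (R = Rz(yaw) Ry(pitch) Rx(roll)).
In Python, from station import ctrl gives the robot as it stands. The module is installed in compiled form; this text tells all that it offers.
- The arm moves only by the tool servo_tool, never from a script. Its argument "motion" is a list of rows, each a list of 5 numbers: the closure, from 0 (fully open) to 1 (shut), then the shift along the world's x, y, z in cm, then the turn about the world's z in degrees. A call has 1 to 20 rows; each row is the pose to reach, as a shift and turn from the pose commanded when the call began; what a row does not reach only later rows make up. A row lasts 1/8 s, in which the tool goes at most 62.5 mm and 10.7 degrees, less where a joint would pass 70% of its speed; a pose out of reach is approached as far as the arm can. A call with a gripper value outside its range is refused whole. The fingers move at their own pace and stop on an object; "squeeze" is the grip in N (left out, the last holds). Time passes only in rows, so rows that repeat a pose let the fingers close. It gives the time, the measured TCP pose, the force, the opening and the grip force at its end, in the units of the state.
- ctrl.get_obs(): the state, without advancing time (a new reading comes with each control period).
- ctrl.camera(name): name is "scene" or "side" or "wrist"; returns a dict with "image" (420x560x3 uint8, red, green, blue), "fx", "fy", "cx", "cy" (pixels), "dist" ([k1, k2, p1, p2, k3] as OpenCV has them; the pictures are not rectified), "camera_from_world" (4x4, takes a point from world to camera coordinates); the wrist camera has in their place "hand_eye" (4x4, takes a point from camera to tool coordinates, whose origin is the TCP and whose axes are the flange's). Camera axes: x right, y up, looking along -z (the intrinsics and any distortion apply to the point x, -y, -z); pixel columns grow to the right and rows downward; lengths in m; the calibration is good to about 2 mm. A picture is of the moment at which its call begins: read the wrist's pose just before it. There is no depth.
- ctrl.hand_in(): hands the job in; it is judged then, once.
The state is a dict: "time_s": time; "qpos": joint angles; "joint_vel": joint speeds; "tau": joint torques, N m; "ee_pos": TCP position; "eef_rot": TCP orientation; "force": force on the tool from outside, world axes, zero at the start; "moment": the same for the moment, N m; "grip_width": finger opening in m; "grip_force": force on a finger pad.
Only numpy, scipy, OpenCV 4.12 (cv2) and the standard library are available. Lean on these libraries where they do the work, as an engineer would, in place of code of your own. Each camera call takes 0.05 s, during which the arm holds its last target. There are 200 camera calls.

## Working session

There is one attempt and no reset: what is moved stays moved. The work goes in short steps, Python scripts to look and compute and a tool call to move; the robot and the scene stay as the last step left them, time stands still between calls to the robot, and variables do not carry over. Pictures are saved under pics/ and viewed, at most 10 in all, crops included, and the job is handed in when it is done.

Besides the shell and the picture viewer there is one more tool, called after "Call:" as name([rows], argument=value, ...), one row to a line, values as JSON. servo_tool: Moves the arm, as the interface text tells. Its arguments: {"type":"object","properties":{"motion":{"type":"array","items":{"type":"array","items":{"type":"number"}}},"squeeze":{"type":"number"}},"required":["motion"]}

```bash
mkdir -p pics; cat > h.py <<'E'
import numpy as np, cv2
from station import ctrl
from scipy.spatial.transform import Rotation as R
def cam(n):
    o=ctrl.get_obs(); c=ctrl.camera(n)
    c['K']=np.array([[c['fx'],0,c['cx']],[0,c['fy'],c['cy']],[0,0,1.]]); c['D']=np.array(c['dist'],float)
    if n=='wrist':
        T=np.eye(4); T[:3,:3]=R.from_euler('xyz',o['eef_rot']).as_matrix(); T[:3,3]=o['ee_pos']
        c['W']=T@np.array(c['hand_eye'])
    else: c['W']=np.linalg.inv(np.array(c['camera_from_world']))
    return c
def save(c,f): cv2.imwrite('pics/'+f,c['image'][:,:,::-1])
def ray(c,uv):
    p=cv2.undistortPoints(np.array(uv,float).reshape(-1,1,2),c['K'],c['D']).reshape(-1,2)
    d=np.c_[p[:,0],-p[:,1],-np.ones(len(p))]@c['W'][:3,:3].T
    return c['W'][:3,3],d
def onz(c,uv,z):
    o,d=ray(c,uv); z=np.broadcast_to(z,len(d)); return o+d*((z-o[2])/d[:,2])[:,None]
def proj(c,P):
    q=(np.atleast_2d(P)-c['W'][:3,3])@c['W'][:3,:3]; q=q*[1,-1,-1]
    return cv2.projectPoints(q.reshape(-1,1,3),np.zeros(3),np.zeros(3),c['K'],c['D'])[0].reshape(-1,2)
E
python3 - <<'E'
from h import *
import pickle
for n in ['scene','side','wrist']:
    c=cam(n); save(c,n+'0.png'); pickle.dump(c,open(n+'0.pkl','wb')); print(n,c['W'].round(2).tolist(),c['fx'])
a=[cv2.imread(f'pics/{n}0.png') for n in ['scene','side']]
print(ctrl.get_obs())
E
```

```text
scene [[-0.85, -0.44, 0.3, 0.94], [0.53, -0.69, 0.49, 0.65], [-0.01, 0.57, 0.82, 1.23], [0.0, 0.0, 0.0, 1.0]] 454.83899967416954
side [[0.74, 0.42, -0.53, -0.19], [-0.67, 0.44, -0.6, -0.82], [-0.02, 0.8, 0.61, 0.95], [0.0, 0.0, 0.0, 1.0]] 487.79353433195473
wrist [[1.0, -0.0, 0.0, 0.55], [0.0, 0.97, 0.23, 0.06], [-0.0, -0.23, 0.97, 0.38], [0.0, 0.0, 0.0, 1.0]] 305.1055229091516
{'time_s': 0.15, 'qpos': array([-6.65890522e-02,  3.00323767e-01,  1.52139174e+00,  1.78835766e-05,
        1.32072838e+00, -6.66084812e-02]), 'joint_vel': array([ 0.00107137, -0.00158409, -0.00164832,  0.00015337, -0.00095193,
        0.00013281]), 'tau': array([-2.50185103e-04, -5.31960297e+01, -3.52822959e+01,  7.07691838e-02,
        2.35654798e-02, -3.66386917e-05]), 'ee_pos': array([5.49980442e-01, 5.63269516e-06, 4.04247187e-01]), 'eef_rot': array([-3.14074446e+00, -7.39424103e-05,  1.57081129e+00]), 'force': array([ 1.00541567,  0.58876902, -0.39701258]), 'moment': array([-0.00953145, -0.0168307 ,  0.03877734]), 'grip_force': 0.0, 'grip_width': 0.09397118636465679}
```

View pics/scene0.png

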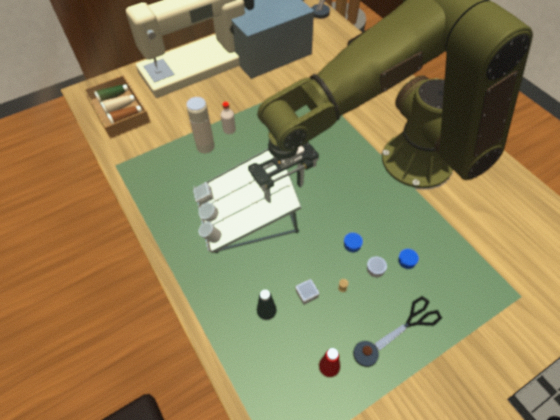

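View pics/side0.png

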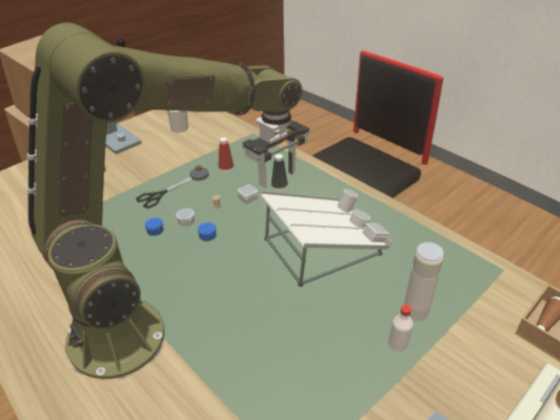

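View pics/wrist0.png

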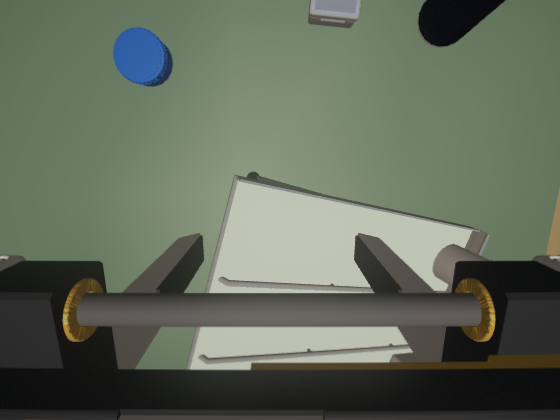

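The scene picture shows the loose round tin at (377,266), the square tin at (307,291) and the spool at (343,285). The blue look-alikes are at (353,242) and (409,258). The rack has three stock tins near (205,192–232). I'll zoom in on the rack and get coarse tin positions.

```bash
python3 - <<'E'
from h import *
import pickle
s=pickle.load(open('scene0.pkl','rb')); d=pickle.load(open('side0.pkl','rb'))
for n,a,b in [('round',(377,265),(186,215)),('square',(307,289),(249,192)),('spool',(343,283),(217,200))]:
    print(n,onz(s,[a],.03)[0].round(3),onz(d,[b],.03)[0].round(3))
A=s['image'][145:255,185:325,::-1]; B=d['image'][180:290,255:395,::-1]
f=lambda x:cv2.resize(x,None,fx=5.4,fy=5.4,interpolation=cv2.INTER_CUBIC)
cv2.imwrite('pics/zs.png',f(A)); cv2.imwrite('pics/zd.png',f(B))
E
```

```text
round [0.39 0.26 0.03] [0.39  0.247 0.03 ]
square [0.606 0.214 0.03 ] [0.609 0.205 0.03 ]
spool [0.509 0.253 0.03 ] [0.507 0.243 0.03 ]
```

View pics/zs.png

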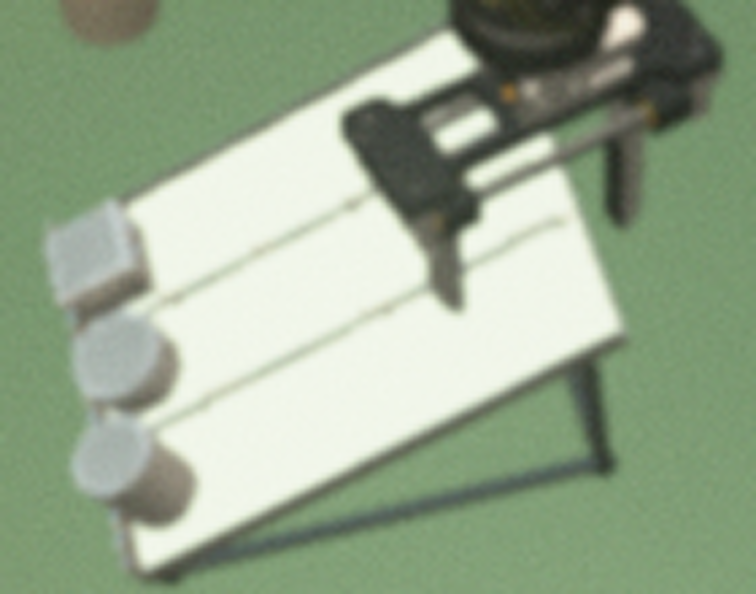

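View pics/zd.png

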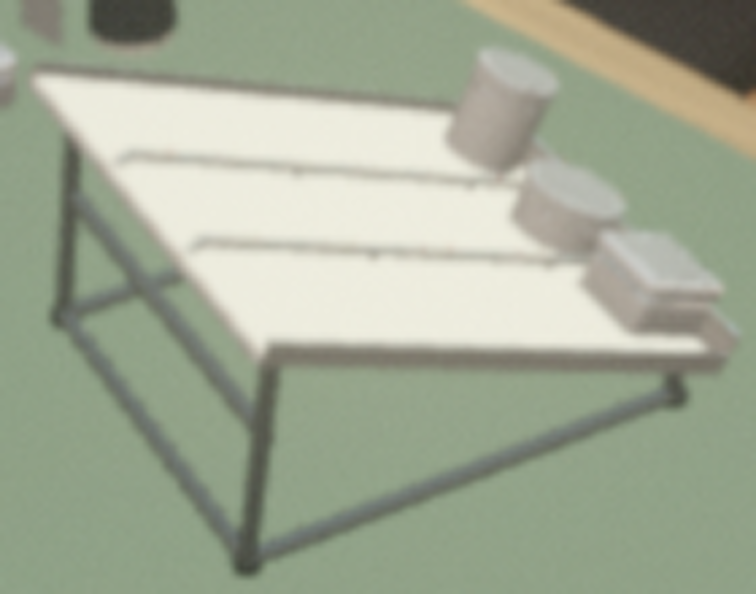

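```bash
cat > fit.py <<'E'
from h import *
import pickle
from scipy.optimize import least_squares
c24,s24=np.cos(np.radians(24)),np.sin(np.radians(24))
def deckT(p):
    x,y,a=p; T=np.eye(4)
    # deck x up the slope, heading a in the plan
    T[:3,:3]=R.from_euler('z',a).as_matrix()@np.array([[c24,0,-s24],[0,1,0],[s24,0,c24]]); T[:3,3]=[x,y,.034]; return T
def tow(p,P): T=deckT(p); return np.atleast_2d(P)@T[:3,:3].T+T[:3,3]
E
python3 - <<'E'
from fit import *
C={n:pickle.load(open(n+'0.pkl','rb')) for n in ['scene','side','wrist']}
zs=lambda u,v:(185+u/5.4,145+v/5.4); zd=lambda u,v:(255+u/5.4,180+v/5.4)
O=[('scene',zs(622,335),(300,-122.5,4),.5),('scene',zs(145,572),(0,-122.5,4),.5),('side',zd(35,75),(300,-122.5,3),.5),('side',zd(268,350),(300,122.5,4),.5),('side',zd(735,340),(0,122.5,18),.3),('wrist',(237,178),(300,-122,3),.4)]
f=lambda p:np.concatenate([w*(proj(C[n],tow(p,np.array(P)/1e3))[0]-uv) for n,uv,P,w in O])
r=least_squares(f,[.7,0,np.pi]); print(r.x,(f(r.x).reshape(-1,2)/np.array([o[3] for o in O])[:,None]).round(1).tolist())
np.save('deck.npy',r.x)
print('guide top ends x',[onz(C['wrist'],[q],.15)[0].round(3) for q in [(222,281),(203,358)]], tow(r.x,[[.29,-.0385,.008],[.29,.0385,.008]]).round(3))
print(tow(r.x,[[.21,0,0],[.21,.0785,0]]).round(3))
E
```

```text
[ 0.74848859 -0.1550523   2.86853903] [[-0.7, -0.8], [-0.9, 0.4], [-1.1, -1.3], [-1.1, -1.2], [-1.1, -1.7], [-0.3, 1.0]]
guide top ends x [array([ 0.503, -0.05 ,  0.15 ]), array([ 0.482, -0.125,  0.15 ])] [[ 0.507 -0.047  0.159]
 [ 0.486 -0.122  0.159]]
[[ 0.564 -0.103  0.119]
 [ 0.543 -0.179  0.119]]
```

Call:
servo_tool([
  [0,-3,5,0,0],
  [0,-8,10,0,0],
  [0,-12,14,0,0],
  [0,-13,16,0,0],
  [0,-13,16,0,0],
  [0,-13,16,0,0],
])

```text
time_s: 0.9
ee_pos: [0.4204, 0.1595, 0.4045]
eef_rot: [-3.141, 0.0, 1.571]
force: [0.5, -0.8, 0.7]
grip_width: 0.0941
grip_force: 0.0
```

```bash
python3 - <<'E'
from h import *
import pickle
c=cam('wrist'); save(c,'w1.png'); pickle.dump(c,open('w1.pkl','wb'))
E
```

```text
(no output)
```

View pics/w1.png

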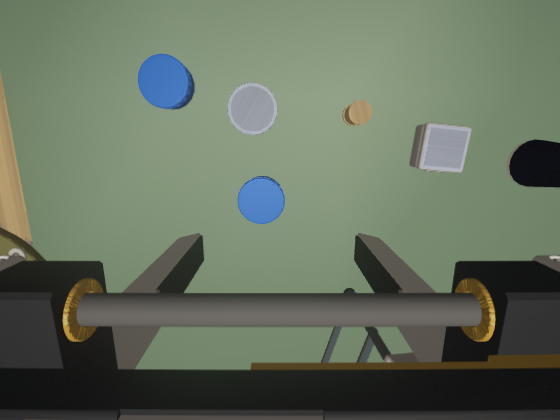

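```bash
python3 - <<'E'
from h import *
import pickle
c=pickle.load(open('w1.pkl','rb')); s=pickle.load(open('scene0.pkl','rb')); d=pickle.load(open('side0.pkl','rb'))
im=c['image'].astype(int)
hsv=cv2.cvtColor(c['image'],cv2.COLOR_RGB2HSV)
m=((hsv[:,:,1]<55)&(hsv[:,:,2]>90)).astype(np.uint8); m[230:]=0
n,l,st,ce=cv2.connectedComponentsWithStats(m)
for i in range(1,n):
    if st[i,4]>150:
        r=cv2.minAreaRect(np.argwhere(l==i)[:,::-1].astype(np.float32)); print(st[i],ce[i].round(1),r)
print('round',onz(c,[(252.5,109)],.03).round(4))
q=onz(c,[(424,124),(470,126),(465,171),(419.5,167.5)],.034); print(q.round(4),q.mean(0).round(4),[np.degrees(np.arctan2(*(q[j]-q[i])[[1,0]])).round(1) for i,j in [(0,1),(3,2),(3,0),(2,1)]],np.linalg.norm(np.roll(q,1,0)-q,axis=1))
print('cone',onz(s,[(266,315)],.0),onz(d,[(280,184)],0),'spool',onz(c,[(361,112)],.034))
E
```

```text
[     0      0    560    230 119106] [282.8 111.8] ((279.5, 114.5), (229.0, 559.0), 90.0)
round [[0.3913 0.2571 0.03  ]]
[[0.5816 0.2412 0.034 ]
 [0.6335 0.2393 0.034 ]
 [0.6346 0.1893 0.034 ]
 [0.5815 0.1932 0.034 ]] [0.6078 0.2158 0.034 ] [np.float64(-2.1), np.float64(-4.2), np.float64(89.8), np.float64(91.3)] [0.0480313  0.05189107 0.05001255 0.05325175]
cone [[0.73931522 0.20717974 0.        ]] [[0.74166895 0.20036096 0.        ]] spool [[0.51074353 0.25371026 0.034     ]]
```

The wrist view shows the round tin's lid at (252,109), the square tin at (443,147), the spool at (361,112) and the cone on the right. Grasping the round tin now.

Call:
servo_tool([
  [0,-2,5,0,0],
  [0,-2.9,9.75,-3,0],
  [0,-2.9,9.75,-8,0],
  [0,-2.9,9.75,-13,0],
  [0,-2.9,9.75,-17,0],
  [0,-2.9,9.75,-19.3,0],
  [0,-2.9,9.75,-19.3,0],
  [0,-2.9,9.75,-19.3,0],
  [0.5,-2.9,9.75,-19.3,0],
  [0.5,-2.9,9.75,-19.3,0],
  [0.5,-2.9,9.75,-19.3,0],
  [0.5,-2.9,9.75,-19.3,0],
  [0.5,-2.9,9.75,-19.3,0],
], squeeze=12)

```text
time_s: 2.58
ee_pos: [0.391, 0.2576, 0.2118]
eef_rot: [3.141, -0.0, 1.571]
force: [-0.3, 0.1, 1.3]
grip_width: 0.0554
grip_force: 12.0
```

Call:
servo_tool([
  [0.5,0,0,5,0],
  [0.5,0,0,11,0],
  [0.5,0,-2,17,0],
  [0.5,2,-6,20,10],
  [0.5,4.5,-11,20,20],
  [0.5,7,-16,20,30],
  [0.5,9.5,-21,20,40],
  [0.5,12,-26,20,50],
  [0.5,14.5,-31,20,60],
  [0.5,16.5,-34.5,20,70],
  [0.5,17.3,-36,20,74.4],
  [0.5,17.3,-36,20,74.4],
  [0.5,17.3,-36,20,74.4],
  [0.5,17.3,-36,20,74.4],
])

```text
time_s: 4.32
ee_pos: [0.5638, -0.1017, 0.4118]
eef_rot: [3.142, 0.0, 2.869]
force: [0.1, 0.6, -0.9]
grip_width: 0.0557
grip_force: 12.0
```

```bash
python3 - <<'E'
from fit import *
c=cam('wrist'); pickle.dump(c,open('w2.pkl','wb'))
p=np.load('deck.npy'); im=c['image'][:,:,::-1].copy()
for y,x0,z in [(-.041,.05,.008),(-.036,.05,.008),(.036,.05,.008),(.041,.05,.008),(-.1225,.05,.008),(.1225,.05,.008)]:
    q=proj(c,tow(p,[[x0,y,z],[.3,y,z]])).astype(int); cv2.line(im,tuple(map(int,q[0])),tuple(map(int,q[1])),(0,0,255),1)
q=proj(c,tow(p,[[.3,-.1225,0],[.3,.1225,0]])); cv2.line(im,tuple(map(int,q[0])),tuple(map(int,q[1])),(255,0,255),1)
cv2.imwrite('pics/w2.png',im)
E
```

```text
(no output)
```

View pics/w2.png

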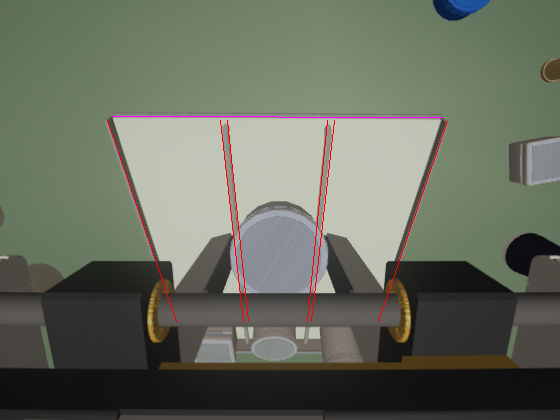

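The overlay matches the rack: guides and end edge agree to about 1 mm, and the held tin is centred on the middle lane. Lowering it until it just touches.

Call:
servo_tool([
  [0.5,0,-0.1,-3,0],
  [0.5,0,-0.1,-5,0],
  [0.5,0,-0.1,-6,0],
  [0.5,0,-0.1,-6.6,0],
  [0.5,0,-0.1,-7.0,0],
  [0.5,0,-0.1,-7.1,0],
  [0.5,0,-0.1,-7.1,0],
])

```text
time_s: 5.25
ee_pos: [0.5642, -0.1035, 0.3416]
eef_rot: [3.141, 0.002, 2.869]
force: [3.8, -0.5, 4.5]
grip_width: 0.0556
grip_force: 12.0
```

Call:
servo_tool([
  [0.5,0,0,-0.3,0],
  [0.5,0,0,-0.5,0],
  [0,0,0,-0.5,0],
  [0,0,0,-0.5,0],
  [0,0,0,-0.5,0],
  [0,0,0,-0.5,0],
  [0,0,0,-0.5,0],
  [0,0,0,-0.5,0],
  [0,0,0,2,0],
  [0,0,0,6,0],
  [0,0,3,8,0],
  [0,0,3,8,0],
])

```text
time_s: 6.75
ee_pos: [0.564, -0.0724, 0.4222]
eef_rot: [3.141, 0.003, 2.871]
force: [-0.1, -0.9, -0.1]
grip_width: 0.094
grip_force: 0.0
```

```bash
python3 - <<'E'
from h import *
a=cam('scene')['image'][145:255,185:325,::-1]; b=cam('side')['image'][180:290,255:395,::-1]
cv2.imwrite('pics/p1.png',cv2.resize(np.hstack([a,b]),None,fx=2.85,fy=2.85,interpolation=cv2.INTER_CUBIC))
E
```

```text
(no output)
```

View pics/p1.png

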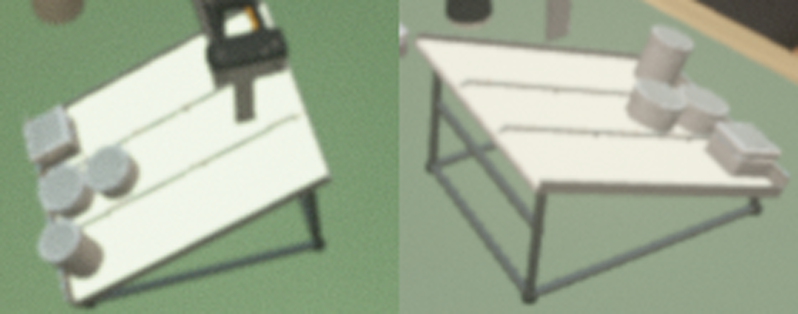

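The round tin rests behind its match. Now the square tin.

Call:
servo_tool([
  [0,0.8,5,0,5],
  [0,1.8,11,0,10],
  [0,2.8,17,0,13.6],
  [0,3.6,23,-2,13.6],
  [0,4.4,28,-5,13.6],
  [0,4.4,28.8,-10,13.6],
  [0,4.4,28.8,-15,13.6],
  [0,4.4,28.8,-19,13.6],
  [0,4.4,28.8,-21,13.6],
  [0,4.4,28.8,-21,13.6],
  [0,4.4,28.8,-21,13.6],
  [0.5,4.4,28.8,-21,13.6],
  [0.5,4.4,28.8,-21,13.6],
  [0.5,4.4,28.8,-21,13.6],
  [0.5,4.4,28.8,-21,13.6],
  [0.5,4.4,28.8,-21,13.6],
], squeeze=12)

```text
time_s: 8.85
ee_pos: [0.608, 0.2145, 0.2107]
eef_rot: [3.141, 0.0, 3.107]
force: [-0.6, 0.1, 0.7]
grip_width: 0.052
grip_force: 11.9
```

Call:
servo_tool([
  [0.5,0,0,5,0],
  [0.5,0,0,11,0],
  [0.5,0,-2,16,0],
  [0.5,-1,-6,20,0],
  [0.5,-2,-12,20,-4],
  [0.5,-3,-18,20,-8],
  [0.5,-4,-24,20,-13.6],
  [0.5,-5,-30,20,-13.6],
  [0.5,-6,-35,20,-13.6],
  [0.5,-6.5,-38.5,20,-13.6],
  [0.5,-6.5,-39.4,20,-13.6],
  [0.5,-6.5,-39.4,20,-13.6],
  [0.5,-6.5,-39.4,17,-13.6],
  [0.5,-6.5,-39.4,15,-13.6],
  [0.5,-6.5,-39.4,14,-13.6],
  [0.5,-6.5,-39.4,13.5,-13.6],
  [0.5,-6.5,-39.4,13.1,-13.6],
  [0.5,-6.5,-39.4,13.0,-13.6],
  [0.5,-6.5,-39.4,13.0,-13.6],
])

```text
time_s: 11.22
ee_pos: [0.543, -0.1795, 0.341]
eef_rot: [-3.142, 0.0, 2.869]
force: [0.1, 0.8, -1.4]
grip_width: 0.0524
grip_force: 11.9
```

Call:
servo_tool([
  [0.5,0,0,-0.2,0],
  [0.5,0,0,-0.3,0],
  [0.5,0,0,-0.3,0],
])

```text
time_s: 11.6
ee_pos: [0.5433, -0.1796, 0.3386]
eef_rot: [3.142, 0.003, 2.869]
force: [3.3, -0.3, 4.1]
grip_width: 0.0515
grip_force: 12.0
```

Call:
servo_tool([
  [0.5,0,0,-0.3,0],
  [0.5,0,0,-0.4,0],
  [0,0,0,-0.4,0],
  [0,0,0,-0.4,0],
  [0,0,0,-0.4,0],
  [0,0,0,-0.4,0],
  [0,0,0,-0.4,0],
  [0,0,0,-0.4,0],
  [0,0,0,2,0],
  [0,0,0,6,0],
  [0,0,3,10,0],
  [0,0,3,10,0],
  [0,0,3,10,0],
  [0,0,3,10,0],
])

```text
time_s: 13.35
ee_pos: [0.543, -0.15, 0.4363]
eef_rot: [3.142, -0.002, 2.869]
force: [-0.2, -0.2, -0.5]
grip_width: 0.0937
grip_force: 0.0
```

```bash
python3 - <<'E'
from fit import *
p=np.load('deck.npy'); s=cam('scene'); d=cam('side')
a=s['image'][145:255,185:325,::-1]; b=d['image'][180:290,255:395,::-1]
cv2.imwrite('pics/p2.png',cv2.resize(np.hstack([a,b]),None,fx=2.85,fy=2.85,interpolation=cv2.INTER_CUBIC))
for n,P in [('sq lid at x=78',(.078,.0785,.034)),('sq stock lid 26',(.026,.0785,.034)),('rd lid 84',(.084,0,.03)),('rd stock lid 28',(.028,0,.03))]:
    u=proj(s,tow(p,P))[0];v=proj(d,tow(p,P))[0]; print(n,((u-[185,145])*2.85).round(),((v-[255-140,180])*2.85).round())
E
```

```text
sq lid at x=78 [ 84. 110.] [708. 133.]
sq stock lid 26 [ 44. 131.] [746. 135.]
rd lid 84 [105. 165.] [658.  92.]
rd stock lid 28 [ 61. 188.] [698.  95.]
```

View pics/p2.png

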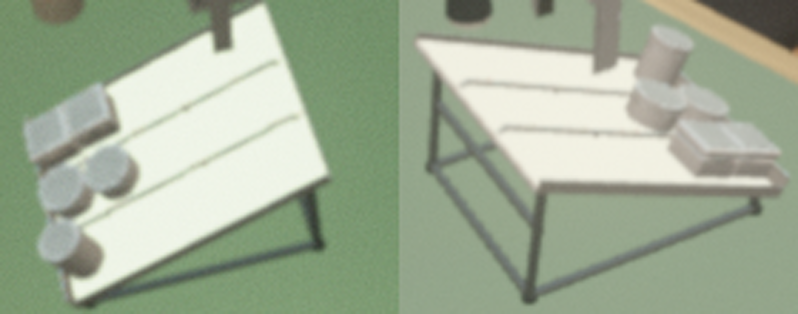

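Both tins lie flat behind their matches at the expected pixels: square lid about (86,110), round lid about (110,167). Handing in.

```bash
python3 -c "
from station import ctrl
print(ctrl.hand_in())"
```

```text
the job is handed in; nothing more can be done
None
```

The round and square tins are each resting flat behind their match in the rack, and the job is handed in at about 13.5 s; no verdict came back.

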